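Hang the draught screen on the moisture analyser's two pins

TASK

Take the wide draught screen with the two slots out of the drying rack and hang it upright on the moisture analyser: both pins through its two slots, slid fully home flush against the pin bar, then let go so that it hangs there. The pin bar is never clamped at exactly the same place sideways, so feel for the pins and work gently, without forcing; do not drop the screen, and leave the smaller cover plate and everything else where they are.

Things in the scene. Friction and masses are not known exactly. Their poses are not given: they have to be found in the camera images.
- screen_center (a point): Centre of the draught screen (loose, about 0.28 kg): bare aluminium plate (sizes here all in mm), 5 thick (its x), 150 wide (its y), 142 high in all (its z up); this point is 71 above its lower edge, mid-width. It is the same both ways round, and starts upright in one groove of the rack.
- screen_grip (a point): Centre of the screen's grip rail, 59 above the screen's centre: a bar 12 thick (x), 70 long (y), 24 high, whose top is the screen's top. Pinch it across its thickness from above.
- screen_slots (a point): Point midway between the screen's two slots, 1 above the screen's centre. The slots go right through the plate along its x, centred 45 to either side (y) of this point; each is 9.6 wide (y) and 16 high (z).
- rack: White plastic drying rack, fixed, 150 x 150, 30 high; origin at the centre of its underside, z up. Two grooves along its y at x = -45 and +45, 18 deep, 7 wide, floor 12 above the table: one holds the screen, the other the cover plate. Which is which changes.
- cover: Cover plate (leave alone): aluminium like the screen but narrower (105) and lower (107 in all) and without slots, standing in the rack's other groove; origin at the middle of its lower edge.
- analyser: Moisture analyser, fixed: base 300 deep (its x), 210 wide (its y), 100 high; at the rear the heater lid stands open, 320 high. Origin at the centre of its underside, z up, x from its front face (at -150) to its rear. Behind the hung screen's grip rail the top, 100 high, is clear for 100 mm. Level pin bar along y before the front face.
- pin_bar (a point): Middle of the pin bar's slot, on the bar's outer face: 165 before the analyser's centre (-x), 88 above the table, y = 0. The bar is 140 wide, 22 high. Bar and pins together are clamped anywhere up to 12 mm to either side (y) of this point: that shift is not measured, so feel or look for it. Gentle pushes do not shift it.
- pin_tips (a point): Point 30 out from pin_bar (towards the analyser's -x), level with the tips of the two pins: level steel pins along x, 8 in diameter, ends rounded 1, 45 to either side of the bar's middle, 88 above the table. Pushed inwards (+x), bar and pins give on rubber buffers, 1 mm per 2.5 N, at most 6 mm, then are rigid; they spring back.
- hung (a point): Where the screen's centre lies once hung home, if the bar were clamped mid-slot: 167.5 before the analyser's centre, 83 above the table; the screen flat on the bar, square to the analyser's x, the tops of its slots resting on the pins. Same axes as the analyser.
- beaker: small glass beaker, 52 across, 65 high. Bystander; origin at its underside.
- jar: clear round sample jar with white lid, 84 across, 50 high. Bystander; origin at its underside.
- display: cream control display on four feet, 190 x 130 x 41. Bystander; origin at its underside.
- bottle: clear drinks bottle, 66 across, 190 high. Bystander; origin at its underside.
- reagent: amber reagent bottle, 72 across, 140 high. Bystander; origin at its underside.
- spatula: thin steel spatula lying flat, 170 long. Bystander; origin at its underside.
- panring: steel ring lying flat, 96 across, 12 high. Bystander; origin at its underside.
Things that resemble listed ones, but are neither listed nor needed, are in the scene too. Leave any yellow look-alike of the rack alone.

How it is judged:
On the way, in this order (a step that is already met when the one before it is completed fails the run):
1. the screen is lifted clear out of the rack (z of screen_center in the frame of rack above 0.115 m), for 0.1 s.
2. both pins are through the slots and the screen is slid home, upright (x of screen_center in the frame of analyser between -0.1715 and -0.16 m and y of screen_center in the frame of analyser between -0.0145 and 0.0145 m and z of screen_center in the frame of analyser between 0.0785 and 0.097 m), for 0.1 s.
At the end, for the whole second after the job is handed in: The screen hangs released and at rest on both pins: its centre within about 4 mm of flush with the bar (x -171.5 to -160 mm in the analyser's frame), 78.5 to 88 mm high, within 14.5 mm of the analyser's middle sideways, upright within 0.07 rad, square within 0.06 rad, its weight carried by the pins (x of screen_center in the frame of analyser between -0.1715 and -0.16 m and y of screen_center in the frame of analyser between -0.0145 and 0.0145 m and z of screen_center in the frame of analyser between 0.0785 and 0.088 m and angle between screen_center's own z axis and vertical below 0.07 rad and angle between the x axis of screen_center and the x axis of analyser, either way round below 0.06 rad and linear speed of screen below 0.01 m/s and contact force between screen and analyser above 0.8 N); the robot touches nothing.
It fails at once if the screen is forced against the analyser or its pins with more than 22 N (contact force between screen and analyser above 22 N).
It fails at once if the arm or gripper presses on the analyser with more than 15 N (contact force between any of the fingers, the arm and analyser above 15 N).
It fails at once if the screen is dropped: it lies or leans far over (angle between screen_center's own z axis and vertical above 0.6 rad).
It fails at once if the cover plate or a bystander is moved by more than 20 mm (distance of any of cover, beaker, jar, display, bottle, reagent, spatula, panring from where it was at the start of the episode above 0.02 m).
It also fails if it takes over 67 s, if anything falls off the work surface, if the arm or the gripper's body presses on something with over 40 N, if the wrist force passes 120 N, or if a joint passes its speed limit or range.

ROBOT

A 6-joint arm with a two-finger parallel gripper is mounted at the origin on the work surface. World frame = base frame: x ahead of the robot, y to its left, z up, the work surface at z = 0. Lengths are in m, angles in rad, forces in N, time in s.
With the tool pointing down it reaches from about 0.275 to 0.725 m from the base axis. Payload 5.6 kg.
Tool frame: the origin (TCP) lies midway between the tips of the shut fingers; the grasp point (between the pads) lies bot.grip_point_offset behind it (bot.grip_point_offset is the distance from the TCP to the grasp point, in m); z points along the fingers, y is the line along which they close (so a half turn about z gives the same grasp; the last joint's range is limited). The gripper opens to 85 mm and grips with 20 to 120 N. Pads are 22 mm wide; open, the fingers measure 114 mm over their backs; the gripper's body (76 mm by 85 mm) begins 54 mm behind the grasp point. The pads swing forward as they close: fully open they stand 13 mm farther back than shut.
Start: joints at [-1.018, 0.255, 0.108, 0, -1.424, -0.285], TCP at [0.146, -0.53, 0.231] pointing down, gripper open.
Joint ranges: [-2.95, 2.95], [-1.21, 1.97], [-1.09, 1.5], [-2.87, 1.71], [-2.94, -0.07], [-3.05, 3.05]. Speed limits (rad/s): [2.57, 2.57, 3.14, 3.14, 3.14, 3.14].

INTERFACE

Orientations are given as [roll, pitch, yaw] about the fixed x, y, z axes, in that order (R = Rz(yaw) Ry(pitch) Rx(roll)).
In Python, from plant import bot, eyes, workorder gives the robot as it stands.
- The arm moves only by the shell command python3 -m creep 'ROWS' [FORCE]. ROWS is JSON, a list of rows, each an object with "dp": the shift along the tool's x, y, z in mm, a list of three; "angular": the turn, a rotation vector about the tool's x, y, z in rad, a list of three; "hand": the opening, from 0 (shut) to 1 (fully open). In form: [{"dp": [tx, ty, tz], "angular": [ax, ay, az], "hand": hand}, ...]. A call has 1 to 8 rows; each row is the pose to reach, as a shift and turn from the pose commanded when the call began, along the tool's axes at that moment; what a row does not reach only later rows make up. A row lasts 1/10 s, in which the tool goes at most 50 mm and 8.59 degrees, less where a joint would pass 70% of its speed; a pose out of reach is approached as far as the arm can. A call with a gripper value outside its range is refused whole. The fingers move at their own pace and stop on an object; FORCE is the grip in N (left out, the last holds). Time passes only in rows, so rows that repeat a pose let the fingers close. It gives the time, the measured TCP pose, the force, the opening and the grip force at its end, in the units of the state.
- bot.sense(): the state, without advancing time (a new reading comes with each control period).
- eyes.snapshot(name): name is "scene" or "side" or "wrist"; returns a dict with "frame" (480x640x3 uint8, blue, green, red), "range_z" (480x640 float32, m along the optical axis (not along the pixel's ray), 0 where there is no reading), "camera_matrix" (3x3 intrinsics, pixels), "extrinsics" (4x4, takes a point from world to camera coordinates); the wrist camera has in their place "T_tool_cam" (4x4, takes a point from camera to tool coordinates, whose origin is the TCP and whose axes are the flange's). Camera axes: x right, y down, z forward; pixel columns grow to the right and rows downward; lengths in m; the calibration is good to about 2 mm. The wrist camera is an equidistant fisheye: a pixel r from the principal point sees the ray r / f radians off the axis. A picture is of the moment at which its call begins: read the wrist's pose just before it.
- workorder.close_job(): hands the job in; it is judged then, once.
The state is a dict: "t": time; "joint_pos": joint angles; "qvel": joint speeds; "tau": joint torques, N m; "tcp_pos": TCP position; "ee_rot": TCP orientation; "contact_force": force on the tool from outside, world axes, zero at the start; "torque": the same for the moment, N m; "opening": finger opening in m; "grasp_force": force on a finger pad.
Only numpy, scipy, OpenCV 4.12 (cv2) and the standard library are available. Lean on these libraries where they do the work, as an engineer would, in place of code of your own. Each camera call takes 0.05 s, during which the arm holds its last target. There are 200 camera calls.

## Working session

There is one attempt and no reset: what is moved stays moved. The work goes in short steps, Python scripts to look and compute and a shell command to move; the robot and the scene stay as the last step left them, time stands still between calls to the robot, and variables do not carry over. Pictures are saved under pics/ and viewed, at most 10 in all, crops included, and the job is handed in when it is done.

```bash
ls; mkdir -p pics; python3 - <<'E'
from plant import bot, eyes
import cv2,numpy as np
s=bot.sense(); print(s, bot.grip_point_offset)
for n in ("scene","side"):
    d=eyes.snapshot(n); cv2.imwrite(f"pics/{n}0.png",d["frame"]); np.savez(f"{n}0.npz",**d)
    print(n,d["camera_matrix"],d["extrinsics"])
E
```

```text
pics
{'t': 0.0, 'joint_pos': array([-1.01839901e+00,  2.55736486e-01,  1.06971536e-01, -4.79763992e-04,
       -1.42392639e+00, -2.84593718e-01]), 'qvel': array([ 0.00084516, -0.00038623,  0.00097191,  0.00103633,  0.0013039 ,
       -0.00048499]), 'tau': array([ 1.56049755e-04, -3.86628807e+01,  2.37938261e+01,  5.36518648e+00,
       -6.10138333e-03, -6.49669246e-06]), 'tcp_pos': array([ 0.14544809, -0.52987984,  0.23038753]), 'ee_rot': array([ 3.13964064e+00, -7.66824074e-05, -2.87385964e+00]), 'contact_force': array([-0.44121621,  1.09533683,  0.20457542]), 'torque': array([-0.0185039 ,  0.04343957, -0.04883077]), 'grasp_force': 0.0, 'opening': 0.08539257274423032} 0.0187
scene [[461.73404425   0.         321.79175758]
 [  0.         461.73404425 233.40293306]
 [  0.           0.           1.        ]] [[ 0.84966591  0.52731797  0.0018999  -0.40693084]
 [ 0.44125168 -0.70900557 -0.55009822 -0.22995105]
 [-0.28872963  0.46823804 -0.8350978   1.31087361]
 [ 0.          0.          0.          1.        ]]
side [[598.61544956   0.         322.83149315]
 [  0.         598.61544956 231.77180992]
 [  0.           0.           1.        ]] [[-9.78627697e-01 -2.05639790e-01 -3.26480785e-04  4.98743951e-01]
 [-1.18081046e-01  5.63239160e-01 -8.17813252e-01  1.99351146e-01]
 [ 1.68358832e-01 -8.00296149e-01 -5.75483603e-01  1.45335017e+00]
 [ 0.00000000e+00  0.00000000e+00  0.00000000e+00  1.00000000e+00]]
```

View pics/scene0.png

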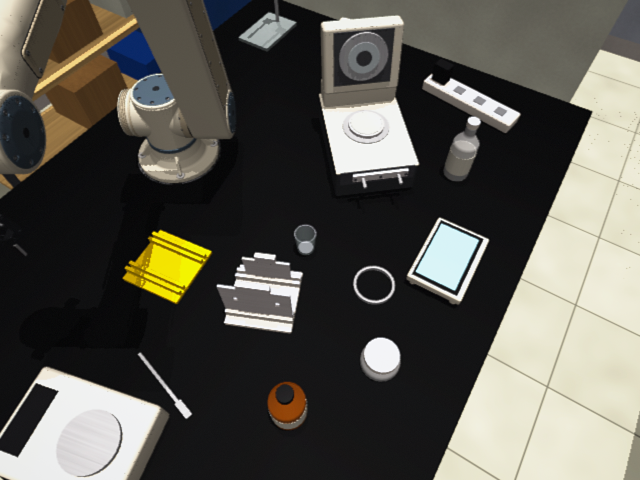

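View pics/side0.png

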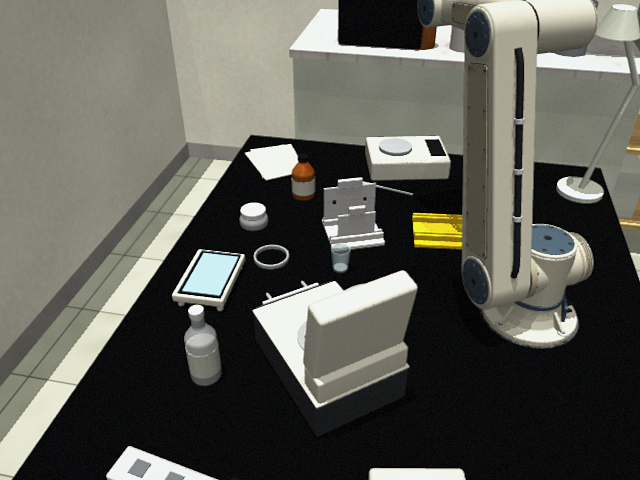

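Scene view: the white rack is at about (262,293). The front plate at (256,300) is wide, with two dark slots, so it is the screen. The plate behind it at (265,268) is narrower and lower, so it is the cover. The empty yellow rack at (167,265) is the look-alike. The analyser is at (367,140), its pins at (363,182) and (403,178). I'll check this choice in one close crop.

```bash
python3 - <<'E'
import cv2,numpy as np
a=cv2.imread("pics/scene0.png")
c=cv2.resize(a[245:345,205:315],None,fx=5,fy=5,interpolation=cv2.INTER_CUBIC)
b=cv2.resize(a[150:210,315:425],None,fx=5,fy=5,interpolation=cv2.INTER_CUBIC)
cv2.imwrite("pics/c1.png",c)
cv2.imwrite("pics/c2.png",b)
E
```

```text
(no output)
```

View pics/c1.png

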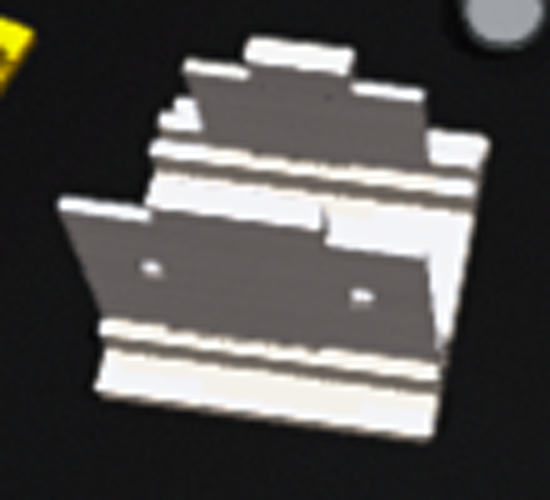

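View pics/c2.png

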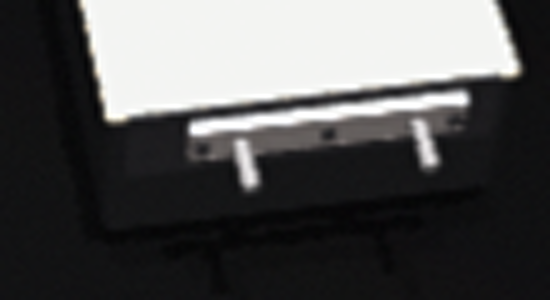

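The crop confirms it: the screen has slots at scene pixels (235.2,298.6) and (277.4,304.2), and the unslotted narrower plate behind it is the cover. The pin tips are at about (365.2,187.6) and (401.4,183.2). The analyser's front top corners are at (336,174) and (419,164.4).

```bash
cat > h.py <<'E'
import numpy as np,cv2
def load(n): return dict(np.load(n+".npz"))
def ray(d,u,v):
    K,T=d["camera_matrix"],d["extrinsics"];R=T[:3,:3];c=-R.T@T[:3,3]
    return c,R.T@np.linalg.inv(K)@np.array([u,v,1.])
def atz(d,u,v,z):
    c,r=ray(d,u,v); return c+r*(z-c[2])/r[2]
def cloud(d):
    K=d["camera_matrix"];T=d["extrinsics"];v,u=np.mgrid[:480,:640];z=d["range_z"].astype(float)
    P=np.stack([(u-K[0,2])/K[0,0]*z,(v-K[1,2])/K[1,1]*z,z],-1)
    return (P-T[:3,3])@T[:3,:3]
E
python3 - <<'E'
from h import *
np.set_printoptions(precision=4,suppress=True)
d=load("scene0");s=load("side0")
for n,u,v,z in [("slotL",235.2,298.6,.084),("slotR",277.4,304.2,.084),("pinL",365.2,187.6,.088),("pinR",401.4,183.2,.088),("barL",353,175,.099),("barR",408.6,169,.099),("anL",336,174,.1),("anR",419,164.4,.1)]:
    print(n,atz(d,u,v,z))
for nm,d in(("scene",d),("side",s)):
    P=cloud(d);ok=d["range_z"]>0
    X,Y,Z=P[...,0],P[...,1],P[...,2]
    def rect(m,t):
        p=P[m][:,:2].astype(np.float32); 
        if len(p)<5: print(t,len(p));return
        r=cv2.minAreaRect(p);print(nm,t,len(p),r, P[m].mean(0))
    c=atz(load("scene0"),256.3,301.4,.084)
    near=ok&(np.hypot(X-c[0],Y-c[1])<.14)
    rect(near&(abs(Z-.03)<.003),"racktop")
    rect(near&(Z>.045)&(Z<.2),"plates")
    # analyser top
    a=ok&(abs(Z-.1)<.004)&(np.hypot(X-.45,Y-.0)<1)
    n,l,st,ce=cv2.connectedComponentsWithStats(a.astype(np.uint8))
    i=1+st[1:,4].argmax(); rect(l==i,"antop")
E
```

```text
slotL [ 0.4518 -0.3013  0.084 ]
slotR [ 0.5344 -0.2651  0.084 ]
pinL [0.5405 0.1017 0.088 ]
pinR [0.6095 0.161  0.088 ]
barL [0.4994 0.1124 0.099 ]
barR [0.607  0.2024 0.099 ]
anL [0.4626 0.0923 0.1   ]
anR [0.6227 0.229  0.1   ]
scene racktop 590 ((0.4732958972454071, -0.24193543195724487), (0.150737464427948, 0.11444330960512161), 23.539398193359375) [ 0.4769 -0.245   0.0296]
scene plates 2346 ((0.47218361496925354, -0.24250026047229767), (0.15118137001991272, 0.103724904358387), 24.398448944091797) [ 0.4818 -0.2577  0.0977]
scene antop 4682 ((0.45011764764785767, 0.26851505041122437), (0.21034970879554749, 0.3153003454208374), 40.4550895690918) [0.4728 0.2371 0.0998]
side racktop 201 ((0.47397178411483765, -0.23941442370414734), (0.1500992625951767, 0.11509855091571808), 23.85024642944336) [ 0.4742 -0.2088  0.0304]
side plates 2228 ((0.4734155535697937, -0.24430020153522491), (0.15173962712287903, 0.11427406221628189), 24.402780532836914) [ 0.4824 -0.2536  0.0952]
side antop 3167 ((0.45251598954200745, 0.26664748787879944), (0.21140222251415253, 0.3247588872909546), 40.109107971191406) [0.5051 0.2632 0.1015]
```

```bash
python3 -m creep '[{"dp":[-50,18,4],"angular":[0,0,0],"hand":1},{"dp":[-97,35,8],"angular":[0,0,-0.05],"hand":1},{"dp":[-144,52,11],"angular":[0,0,-0.1],"hand":1},{"dp":[-191,69,15],"angular":[0,0,-0.15],"hand":1},{"dp":[-238,86,19],"angular":[0,0,-0.15],"hand":1},{"dp":[-285,103,22],"angular":[0,0,-0.15],"hand":1},{"dp":[-332,120,25],"angular":[0,0,-0.15],"hand":1},{"dp":[-370,135,28],"angular":[0,0,-0.15],"hand":1}]' 40
```

```text
t: 0.9
tcp_pos: [0.4681, -0.3005, 0.2028]
ee_rot: [3.141, -0.0, -2.723]
contact_force: [0.1, -1.8, -1.8]
opening: 0.0851
grasp_force: 0.0
```

```bash
cat >> h.py <<'E'
from scipy.spatial.transform import Rotation as Ro
def wrist(name):
    from plant import bot,eyes
    s=bot.sense(); w=eyes.snapshot("wrist"); w["p"]=s["tcp_pos"];w["R"]=Ro.from_euler("xyz",s["ee_rot"]).as_matrix()
    np.savez(name+".npz",**w); cv2.imwrite(f"pics/{name}.png",w["frame"]); return w
def wpt(w,u,v,z):
    """world point at height z on fisheye pixel"""
    K=w["camera_matrix"];a=(u-K[0,2])/K[0,0];b=(v-K[1,2])/K[1,1];t=np.hypot(a,b)
    r=np.array([np.sin(t)*a/t,np.sin(t)*b/t,np.cos(t)])
    T=w["T_tool_cam"];c=w["R"]@T[:3,3]+w["p"];r=w["R"]@T[:3,:3]@r
    return c+r*(z-c[2])/r[2]
E
python3 - <<'E'
from h import *
w=wrist("w1");print(w["T_tool_cam"],w["camera_matrix"],w["p"])
E
```

```text
[[ 1.17551298e-03 -9.51951701e-01 -3.06245942e-01  7.89440857e-02]
 [ 9.99998502e-01  1.50802417e-03 -8.49170300e-04  1.73940829e-03]
 [ 1.27019539e-03 -3.06244485e-01  9.51952048e-01 -1.42266102e-01]
 [ 0.00000000e+00  0.00000000e+00  0.00000000e+00  1.00000000e+00]] [[371.64829954   0.         322.73134743]
 [  0.         371.64829954 231.32789684]
 [  0.           0.           1.        ]] [ 0.46813851 -0.30045327  0.20280932]
```

View pics/w1.png

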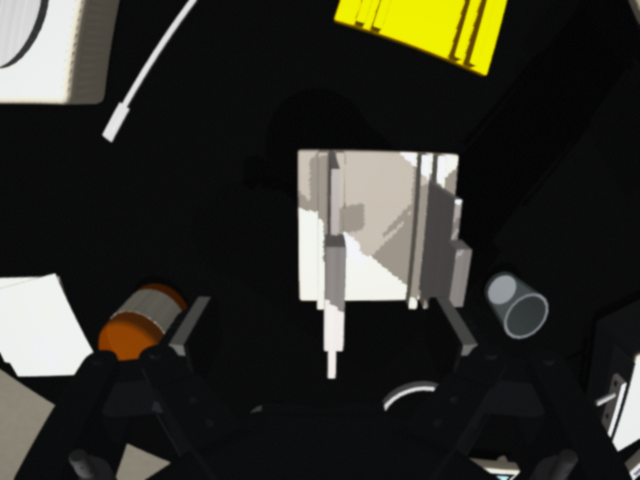

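The wrist view shows the screen edge-on. Its rail top runs from (335,236) to (333,350) and its plate ends at about (331.5,378). The cover is to the right at (455,270).

```bash
python3 - <<'E'
from h import *
w=load("w1");a=wpt(w,335.5,236,.154);b=wpt(w,333.5,350,.154);c=wpt(w,331.5,378,.13);e=wpt(w,334.5,152,.13)
for q in(a,b,c,e):print(q)
print(np.linalg.norm(a-b),np.linalg.norm(c-e),np.degrees(np.arctan2(*(b-a)[1::-1])),np.degrees(np.arctan2(*(c-e)[1::-1])))
for m in((a+b)/2,(c+e)/2,np.array([.4925,-.283,.142])): print(m, (w["R"].T@(m-w["p"]))*1000)
E
```

```text
[ 0.45111922 -0.29869125  0.154     ]
[ 0.52001458 -0.26816125  0.154     ]
[ 0.56015303 -0.25054114  0.13      ]
[ 0.41186315 -0.31636876  0.13      ]
0.07535682841547382 0.1622441515365444 23.89984136907952 23.936996757233963
[ 0.4855669  -0.28342625  0.154     ] [-22.85844425   8.45007708  48.80681977]
[ 0.48600809 -0.28345495  0.13      ] [-23.25730786   8.2316982   72.8065841 ]
[ 0.4925 -0.283   0.142 ] [-29.37028915   6.01596515  60.80350685]
```

```bash
python3 -m creep '[{"dp":[-28,7,25],"angular":[0,0,0],"hand":0.8},{"dp":[-28,7,55],"angular":[0,0,0],"hand":0.6},{"dp":[-28,7,79],"angular":[0,0,0],"hand":0.5},{"dp":[-28,7,79],"angular":[0,0,0],"hand":0.5},{"dp":[-28,7,79],"angular":[0,0,0],"hand":0},{"dp":[-28,7,79],"angular":[0,0,0],"hand":0},{"dp":[-28,7,79],"angular":[0,0,0],"hand":0},{"dp":[-28,7,79],"angular":[0,0,0],"hand":0}]' 50; python3 -m creep '[{"dp":[0,0,0],"angular":[0,0,0],"hand":0},{"dp":[0,0,0],"angular":[0,0,0],"hand":0},{"dp":[0,0,0],"angular":[0,0,0],"hand":0}]'
```

```text
t: 1.75
tcp_pos: [0.4902, -0.285, 0.1262]
ee_rot: [-3.139, 0.002, -2.724]
contact_force: [-0.3, 1.4, 7.0]
opening: 0.0112
grasp_force: 50.2
t: 2.05
tcp_pos: [0.4902, -0.285, 0.1262]
ee_rot: [-3.139, 0.002, -2.724]
contact_force: [-0.9, 1.1, 6.3]
opening: 0.0111
grasp_force: 50.2
```

```bash
python3 -m creep '[{"dp":[0,0,-5],"angular":[0,0,0],"hand":0},{"dp":[0,0,-15],"angular":[0,0,0],"hand":0},{"dp":[0,0,-35],"angular":[0,0,0],"hand":0},{"dp":[0,0,-60],"angular":[0,0,0],"hand":0},{"dp":[0,0,-90],"angular":[0,0,0],"hand":0},{"dp":[0,0,-115],"angular":[0,0,0],"hand":0},{"dp":[0,0,-115],"angular":[0,0,0],"hand":0},{"dp":[0,0,-115],"angular":[0,0,0],"hand":0}]'; python3 - <<'E'
from plant import bot
from h import *
s=bot.sense();R=Ro.from_euler("xyz",s["ee_rot"]).as_matrix()
# pregoal: pins mid tips + 50mm outward
th=np.radians(40.4);out=np.array([np.sin(th),-np.cos(th)])
pins=np.array([.575,.1314]); g=np.r_[pins+out*.06,.24]
print(g,R.T@(g-s["tcp_pos"])*1000,np.degrees(s["ee_rot"]))
E
```

```text
t: 2.85
tcp_pos: [0.4893, -0.2843, 0.2393]
ee_rot: [3.141, 0.001, -2.724]
contact_force: [-0.2, -1.2, -3.8]
opening: 0.0112
grasp_force: 48.9
[0.61388719 0.0857077  0.24      ] [-263.90999671  287.66190592   -0.4287747 ] [ 1.79974564e+02  4.10620343e-02 -1.56069448e+02]
```

```bash
python3 -m creep '[{"dp":[-15,16,0],"angular":[0,0,0],"hand":0},{"dp":[-45,49,0],"angular":[0,0,-0.04],"hand":0},{"dp":[-78,85,0],"angular":[0,0,-0.09],"hand":0},{"dp":[-111,121,0],"angular":[0,0,-0.14],"hand":0},{"dp":[-144,157,0],"angular":[0,0,-0.19],"hand":0},{"dp":[-177,193,0],"angular":[0,0,-0.24],"hand":0},{"dp":[-210,229,0],"angular":[0,0,-0.286],"hand":0},{"dp":[-240,262,0],"angular":[0,0,-0.286],"hand":0}]'; python3 -m creep '[{"dp":[-16,20,0],"angular":[0,0,0],"hand":0},{"dp":[-16,20,0],"angular":[0,0,0],"hand":0},{"dp":[-16,20,0],"angular":[0,0,0],"hand":0},{"dp":[-16,20,0],"angular":[0,0,0],"hand":0},{"dp":[-16,20,0],"angular":[0,0,0],"hand":0}]'; python3 - <<'E'
from h import *
from plant import eyes,bot
import time
print(bot.sense()["tcp_pos"],bot.sense()["ee_rot"])
w=wrist("w2")
s=eyes.snapshot("scene");np.savez("scene1.npz",**s)
cv2.imwrite("pics/c3.png",np.vstack([cv2.resize(s["frame"][120:240,310:470],None,fx=4,fy=4,interpolation=cv2.INTER_CUBIC)]))
E
```

```text
t: 3.65
tcp_pos: [0.6019, 0.0546, 0.2373]
ee_rot: [3.14, -0.003, -2.436]
contact_force: [1.0, -0.0, -3.0]
opening: 0.0114
grasp_force: 49.1
t: 4.15
tcp_pos: [0.6015, 0.0768, 0.239]
ee_rot: [3.141, -0.001, -2.439]
contact_force: [0.9, 0.0, -2.9]
opening: 0.0112
grasp_force: 49.2
[0.60148114 0.07682984 0.23901466] [ 3.14140110e+00 -6.46329971e-04 -2.43913797e+00]
```

View pics/w2.png

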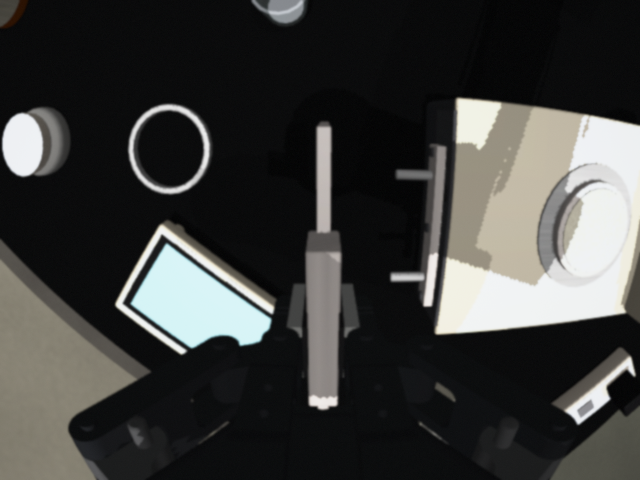

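View pics/c3.png

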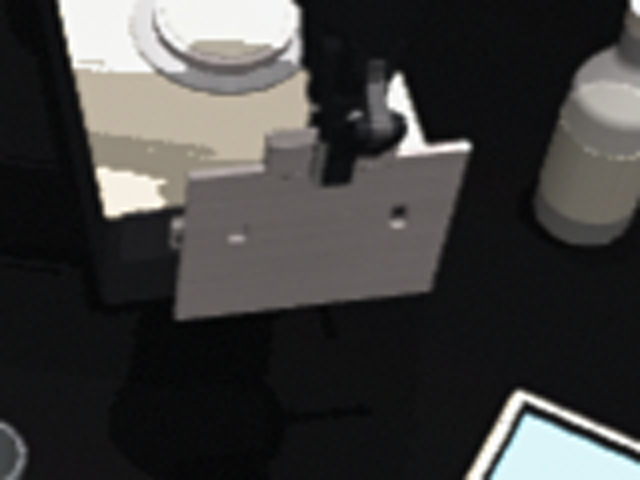

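The wrist view shows the screen edge-on at column 324. The pin tips are at (397,175) and (392,277), and the bar runs from (440,146) to (429,305). In the scene crop the slots are at (238,238) and (399,216), and the plate corners at (188,180), (470,145), (432,290) and (176,318).

```bash
python3 - <<'E'
from h import *
np.set_printoptions(precision=4,suppress=True)
w=load("w2");d=load("scene1");p=w["p"];R=w["R"]
f=lambda n,q:print(n,q,"tool mm",R.T@(q-p)*1000)
dz=p[2]-.1262
cr=lambda u,v:(u/4+310,v/4+120)
for n,u,v,z in[("slotL",238,238,.084),("slotR",399,216,.084),("TL",188,180,.13),("TR",470,145,.13),("BR",432,290,.012),("BL",176,318,.012)]: f(n,atz(d,*cr(u,v),z+dz))
s0=load("scene0")
print("pins from scene0"); f("L",atz(s0,365.2,187.6,.088));f("R",atz(s0,401.4,183.2,.088))
print("wrist")
for n,u,v,z in[("railnear",324,252,.154+dz),("railfar",323,404,.154+dz),("plate",324,124,.13+dz),("pinU",397,175,.088),("pinD",392,277,.088),("barU",440,146,.099),("barD",429,305,.099),("anU",457,98,.1),("anD",436,334,.1)]: f(n,wpt(w,u,v,z))
P=cloud(d);Q=(P-p)@R*1000
m=(d["range_z"]>0)&(abs(Q[...,1])<8)&(abs(Q[...,0])<100)&(Q[...,2]>12)&(Q[...,2]<110)
q=Q[m];A=np.c_[q[:,0],q[:,2],np.ones(len(q))];c=np.linalg.lstsq(A,q[:,1],rcond=None)[0]
print(len(q),c,q.min(0),q.max(0))
W=w["range_z"];print(W[175,402],W[277,398],W[175,398],W[300,324])
E
```

```text
slotL [0.5728 0.0444 0.1968] tool mm [42.8346 -6.2075 42.2265]
slotR [0.6401 0.1047 0.1968] tool mm [-47.532   -3.6572  42.1686]
TL [0.5469 0.029  0.2428] tool mm [72.5763 -1.222  -3.7533]
TR [0.6615 0.1294 0.2428] tool mm [-79.7793   1.3283  -3.8513]
BR [0.6638 0.1261 0.1248] tool mm [-79.4603  -2.6406 114.1482]
BL [0.5475 0.0296 0.1248] tool mm [ 71.6414  -1.199  114.2461]
pins from scene0
L [0.5405 0.1017 0.088 ] tool mm [ 30.3488  58.3742 151.0455]
R [0.6095 0.161  0.088 ] tool mm [-60.6     59.0768 150.9868]
wrist
railnear [0.5738 0.0562 0.2668] tool mm [ 34.4858   2.1693 -27.7773]
railfar [0.626  0.1001 0.2668] tool mm [-33.7665   1.9428 -27.8215]
plate [0.5426 0.0298 0.2428] tool mm [75.3717  2.1346 -3.7509]
pinU [0.5373 0.103  0.088 ] tool mm [ 32.003   61.3883 151.0471]
pinD [0.6052 0.1618 0.088 ] tool mm [-57.7988  62.4083 150.9893]
barU [0.4972 0.1104 0.099 ] tool mm [ 57.7789  92.9541 140.0698]
barD [0.601  0.2026 0.099 ] tool mm [-80.9805  96.2457 139.9808]
anU [0.4597 0.0948 0.1   ] tool mm [ 96.5417 105.3115 139.0973]
anD [0.6178 0.2309 0.1   ] tool mm [-112.0396  107.0192  138.9628]
1826 [ 0.0026  0.0055 -2.0717] [-76.8478  -5.8055  12.0383] [ 74.0315   3.916  109.8641]
0.28944176 0.31788146 0.29014134 0.12932815
```

```bash
python3 -m creep '[{"dp":[-8,20,10],"angular":[0,0,-0.01],"hand":0},{"dp":[-13,40,30],"angular":[0,0,-0.01],"hand":0},{"dp":[-13,40,60],"angular":[0,0,-0.01],"hand":0},{"dp":[-13,40,90],"angular":[0,0,-0.01],"hand":0},{"dp":[-13,40,109],"angular":[0,0,-0.01],"hand":0},{"dp":[-13,40,109],"angular":[0,0,-0.01],"hand":0},{"dp":[-13,40,109],"angular":[0,0,-0.01],"hand":0},{"dp":[-13,40,109],"angular":[0,0,-0.01],"hand":0}]'; python3 - <<'E'
from h import *
from plant import eyes,bot
w=wrist("w3");print(w["p"],bot.sense()["ee_rot"])
s=eyes.snapshot("scene");np.savez("scene2.npz",**s)
a=cv2.resize(s["frame"][150:225,330:430],None,fx=6,fy=6,interpolation=cv2.INTER_CUBIC)
b=cv2.resize(w["frame"][80:320,280:480],None,fx=2.5,fy=2.5,interpolation=cv2.INTER_CUBIC)
c=np.zeros((600,800,3),np.uint8);c[:450*3//4,:450]=cv2.resize(a,(450,337));c[:420,450:]=cv2.resize(b,(350,420))
cv2.imwrite("pics/c4.png",c)
E
```

```text
t: 5.05
tcp_pos: [0.5869, 0.1168, 0.1322]
ee_rot: [-3.14, 0.003, -2.428]
contact_force: [0.0, -0.1, -1.9]
opening: 0.0111
grasp_force: 49.4
[0.58691716 0.11682666 0.13221311] [-3.1402335   0.00315036 -2.42793847]
```

View pics/c4.png

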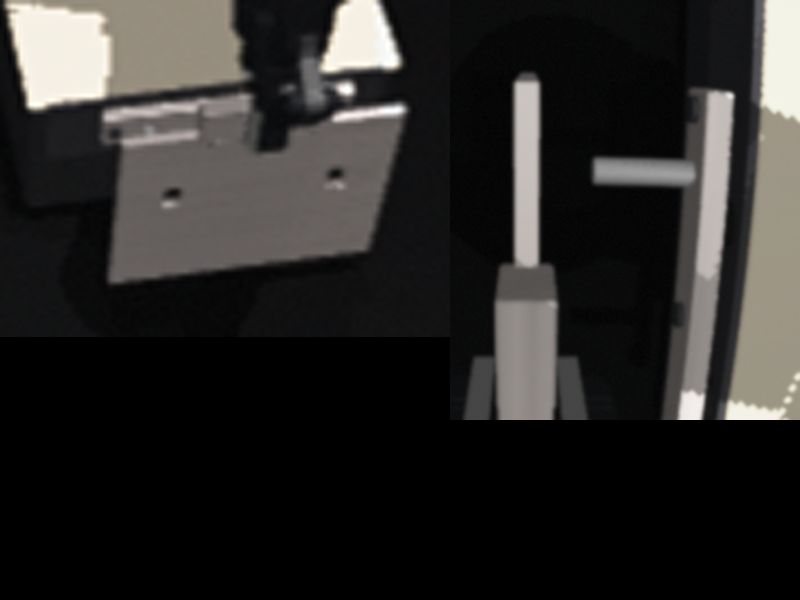

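The plate now stands about 15–20 mm before the pin tips. Wrist pixels: plate end (323.4,127), pin tip (363.4,178.3). Scene pixels: slots (368.2,193.8) and (404.4,189.6).

```bash
python3 - <<'E'
from h import *
np.set_printoptions(precision=2,suppress=True)
w=load("w3");d=load("scene2");s0=load("scene0");p=w["p"];R=w["R"];dz=p[2]-.1262
f=lambda q:R.T@(q-p)*1000
sl=[f(atz(d,368.2,193.8,.084+dz)),f(atz(d,404.4,189.6,.084+dz))];print("slots",sl,"mid",sum(sl)/2)
pn=[f(atz(s0,365.2,187.6,.088)),f(atz(s0,401.4,183.2,.088))];print("pins",pn,sum(pn)/2)
e=f(wpt(w,323.4,127,.13+dz));t=f(wpt(w,363.4,178.3,.088));print("wrist",e,t,"diff",e-t)
# automatic sub-pixel slot centroid: dark/bright anomalies; pin tips in scene0
import itertools
g=cv2.cvtColor(w["frame"],cv2.COLOR_BGR2GRAY); print("pin col profile",g[170:188,372].tolist()); print("plate",g[118:134,323].tolist())
g0=cv2.cvtColor(s0["frame"],cv2.COLOR_BGR2GRAY);g2=cv2.cvtColor(d["frame"],cv2.COLOR_BGR2GRAY)
print(g2[190:198,363:374]);print(g2[186:194,399:410]);print(g0[182:190,360:371]);print(g0[178:186,396:407])
E
```

```text
slots [array([42.43, -2.47, 42.08]), array([-47.32,  -3.52,  42.35])] mid [-2.44 -3.   42.21]
pins [array([45.09, 19.03, 44.05]), array([-45.86,  18.72,  44.32])] [-0.38 18.88 44.19]
wrist [74.24  1.92 -4.02] [46.92 22.32 44.04] diff [ 27.32 -20.4  -48.06]
pin col profile [73, 103, 122, 134, 142, 148, 151, 153, 153, 151, 144, 136, 125, 110, 89, 58, 29, 11]
plate [6, 10, 21, 44, 68, 80, 86, 98, 130, 168, 189, 197, 198, 197, 197, 197]
[[ 97  97  98  97  98  98  99  97  98  97  97]
 [ 98  98  98  97  93  91  91  96  98  97  97]
 [ 98  98  97  79  48  26  35  77  95  97  95]
 [ 96  96  94  59  33  28  41  78  94  95  96]
 [ 95  95  95  93  98  94  86  93  97  98  98]
 [ 97  96 103 148 164 142 116 101  96  96  96]
 [ 96  95  97 112 114 106  99  95  95  95  94]
 [ 95  95  94  96  95  96  95  95  97  97  96]]
[[ 98  99 100  99  98  96  96  97  98  99  98]
 [ 97  96  99  96  79  62  66  84  93  96  96]
 [ 99 100  98  80  41  16  29  73  93  96  95]
 [ 98  99  97  80  49  44  60  84  95  99  97]
 [100  99  99 101 104 124 124 106  99  97  98]
 [ 99  98 100 120 126 126 153 127 101  98  98]
 [ 98  98  99 102 101 100 107 103 100 102 101]
 [ 98 100 100 100 100 100 100  99  98 100 100]]
[[ 27  38 124 206 226 147  50  20  24  22  21]
 [ 21  23  75 189 227 168  68  21  18  21  21]
 [ 20  17  53 173 226 211 118  31  17  21  21]
 [ 20  17  46 159 219 222 133  36  19  21  20]
 [ 21  19  35 132 205 212 134  45  20  21  21]
 [ 21  21  21  64 134 118  69  33  22  21  22]
 [ 22  20  22  37  58  51  36  24  20  22  21]
 [ 21  22  22  23  24  22  22  21  21  21  20]]
[[ 25  35 104 205 221 134  38  19  21  21  22]
 [ 20  29 106 202 227 149  49  19  20  21  21]
 [ 20  22  79 185 225 173  75  22  19  22  20]
 [ 20  18  51 162 220 216 125  34  19  20  20]
 [ 21  19  37 135 200 202 123  42  21  21  22]
 [ 20  19  27  83  99  95  58  26  21  20  22]
 [ 22  21  21  34  50  47  30  20  20  21  21]
 [ 21  22  21  22  24  22  20  21  22  21  20]]
```

```bash
python3 -m creep '[{"dp":[2.5,5,2],"angular":[0,0,0],"hand":0},{"dp":[2.5,10,2],"angular":[0,0,0],"hand":0},{"dp":[2.5,14,2],"angular":[0,0,0],"hand":0},{"dp":[2.5,14,2],"angular":[0,0,0],"hand":0},{"dp":[2.5,14,2],"angular":[0,0,0],"hand":0}]'; python3 -m creep '[{"dp":[0,2,0],"angular":[0,0,0],"hand":0},{"dp":[0,4,0],"angular":[0,0,0],"hand":0},{"dp":[0,6,0],"angular":[0,0,0],"hand":0},{"dp":[0,7,0],"angular":[0,0,0],"hand":0},{"dp":[0,7,0],"angular":[0,0,0],"hand":0},{"dp":[0,7,0],"angular":[0,0,0],"hand":0}]'
```

```text
t: 5.65
tcp_pos: [0.5747, 0.126, 0.1284]
ee_rot: [-3.141, 0.0, -2.427]
contact_force: [-0.3, -0.1, -3.2]
opening: 0.0112
grasp_force: 49.4
t: 6.25
tcp_pos: [0.5701, 0.131, 0.1283]
ee_rot: [-3.142, 0.0, -2.428]
contact_force: [-0.3, -0.2, -2.5]
opening: 0.0113
grasp_force: 49.3
```

```bash
python3 -m creep '[{"dp":[0,0,-1.5],"angular":[0,0,0],"hand":0},{"dp":[0,1,-1.5],"angular":[0,0,0],"hand":0},{"dp":[0,2,-1.5],"angular":[0,0,0],"hand":0},{"dp":[0,3,-1.5],"angular":[0,0,0],"hand":0},{"dp":[0,3,-1.5],"angular":[0,0,0],"hand":0},{"dp":[0,3,-1.5],"angular":[0,0,0],"hand":0}]';python3 -m creep '[{"dp":[0,1,0],"angular":[0,0,0],"hand":0},{"dp":[0,2,0],"angular":[0,0,0],"hand":0},{"dp":[0,3,0],"angular":[0,0,0],"hand":0},{"dp":[0,3,0],"angular":[0,0,0],"hand":0},{"dp":[0,3,0],"angular":[0,0,0],"hand":0}]'; python3 - <<'E'
from h import *
from plant import eyes,bot
w=wrist("w4");s=eyes.snapshot("scene");np.savez("scene3.npz",**s)
a=s["frame"][150:225,330:430]
b=w["frame"][80:320,280:480]
c=np.zeros((600,800,3),np.uint8);c[:337,:450]=cv2.resize(a,(450,337),interpolation=cv2.INTER_CUBIC);c[:420,450:]=cv2.resize(b,(350,420),interpolation=cv2.INTER_CUBIC)
cv2.imwrite("pics/c5.png",c)
E
```

```text
t: 6.85
tcp_pos: [0.5681, 0.1334, 0.1298]
ee_rot: [-3.142, -0.0, -2.428]
contact_force: [-1.0, -0.2, -2.8]
opening: 0.0115
grasp_force: 49.3
t: 7.35
tcp_pos: [0.5662, 0.1356, 0.1298]
ee_rot: [-3.142, -0.0, -2.428]
contact_force: [0.0, -0.5, -3.6]
opening: 0.0111
grasp_force: 49.3
```

View pics/c5.png

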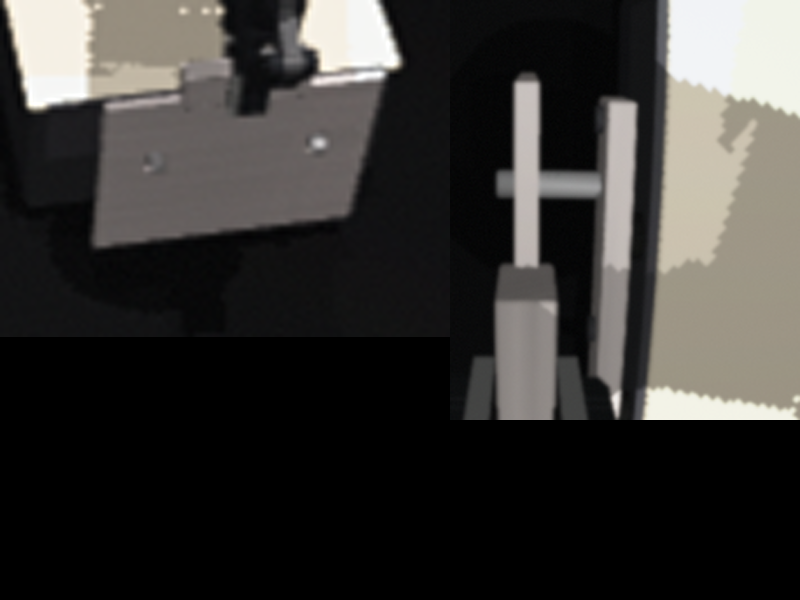

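Both slots show a bright pin end, at crop (152,162) and (317,143). The wrist view shows the pin poking out in front of the plate, so both pins are through without any force. I'll slide on gently.

```bash
python3 -m creep '[{"dp":[0,2,0],"angular":[0,0,0],"hand":0},{"dp":[0,4,0],"angular":[0,0,0],"hand":0},{"dp":[0,6,0],"angular":[0,0,0],"hand":0},{"dp":[0,8,0],"angular":[0,0,0],"hand":0},{"dp":[0,8,0],"angular":[0,0,0],"hand":0},{"dp":[0,8,0],"angular":[0,0,0],"hand":0}]';python3 -m creep '[{"dp":[0,2,0],"angular":[0,0,0],"hand":0},{"dp":[0,4,0],"angular":[0,0,0],"hand":0},{"dp":[0,6,0],"angular":[0,0,0],"hand":0},{"dp":[0,6,0],"angular":[0,0,0],"hand":0},{"dp":[0,6,0],"angular":[0,0,0],"hand":0}]'
```

```text
t: 8.05
tcp_pos: [0.5609, 0.1417, 0.1298]
ee_rot: [-3.142, 0.0, -2.428]
contact_force: [0.3, 0.6, -3.4]
opening: 0.0113
grasp_force: 49.4
t: 8.55
tcp_pos: [0.557, 0.1463, 0.1298]
ee_rot: [3.142, 0.0, -2.428]
contact_force: [1.4, -0.4, -4.3]
opening: 0.0111
grasp_force: 49.4
```

```bash
python3 -m creep '[{"dp":[0,1,0],"angular":[0,0,0],"hand":0},{"dp":[0,2,0],"angular":[0,0,0],"hand":0},{"dp":[0,2,0],"angular":[0,0,0],"hand":0},{"dp":[0,2,0],"angular":[0,0,0],"hand":0}]';python3 -m creep '[{"dp":[0,1,0],"angular":[0,0,0],"hand":0},{"dp":[0,1.5,0],"angular":[0,0,0],"hand":0},{"dp":[0,1.5,0],"angular":[0,0,0],"hand":0},{"dp":[0,1.5,0],"angular":[0,0,0],"hand":0}]'
```

```text
t: 8.95
tcp_pos: [0.5557, 0.1477, 0.1298]
ee_rot: [-3.142, 0.0, -2.428]
contact_force: [1.0, 0.5, -2.2]
opening: 0.0108
grasp_force: 49.4
t: 9.35
tcp_pos: [0.5547, 0.1489, 0.1298]
ee_rot: [-3.142, 0.0, -2.428]
contact_force: [0.9, 0.3, -3.0]
opening: 0.0107
grasp_force: 49.4
```

```bash
python3 -m creep '[{"dp":[0,1,0],"angular":[0,0,0],"hand":0},{"dp":[0,1.5,0],"angular":[0,0,0],"hand":0},{"dp":[0,1.5,0],"angular":[0,0,0],"hand":0},{"dp":[0,1.5,0],"angular":[0,0,0],"hand":0}]';python3 -m creep '[{"dp":[0,1,0],"angular":[0,0,0],"hand":0},{"dp":[0,1.5,0],"angular":[0,0,0],"hand":0},{"dp":[0,1.5,0],"angular":[0,0,0],"hand":0},{"dp":[0,1.5,0],"angular":[0,0,0],"hand":0}]'
```

```text
t: 9.75
tcp_pos: [0.5539, 0.1499, 0.1298]
ee_rot: [-3.141, 0.0, -2.428]
contact_force: [1.6, 0.3, -3.3]
opening: 0.0113
grasp_force: 49.3
t: 10.15
tcp_pos: [0.553, 0.1509, 0.1299]
ee_rot: [-3.141, 0.0, -2.428]
contact_force: [3.2, -1.6, -3.9]
opening: 0.0114
grasp_force: 49.3
```

```bash
python3 -m creep '[{"dp":[0,0,1],"angular":[0,0,0],"hand":0},{"dp":[0,0,2],"angular":[0,0,0],"hand":0},{"dp":[0,0,3],"angular":[0,0,0],"hand":0},{"dp":[0,0,3],"angular":[0,0,0],"hand":0},{"dp":[0,0,3],"angular":[0,0,0],"hand":0}]';python3 -m creep '[{"dp":[0,0,0.5],"angular":[0,0,0],"hand":0},{"dp":[0,0,1],"angular":[0,0,0],"hand":0},{"dp":[0,0,1],"angular":[0,0,0],"hand":0},{"dp":[0,0,1],"angular":[0,0,0],"hand":0}]'
```

```text
t: 10.65
tcp_pos: [0.5529, 0.151, 0.1268]
ee_rot: [-3.141, 0.0, -2.428]
contact_force: [2.9, -2.7, -1.9]
opening: 0.0109
grasp_force: 49.6
t: 11.05
tcp_pos: [0.5529, 0.1511, 0.126]
ee_rot: [-3.141, 0.0, -2.428]
contact_force: [2.5, -3.6, 0.8]
opening: 0.0111
grasp_force: 49.9
```

```bash
python3 -m creep '[{"dp":[0,-0.7,0],"angular":[0,0,0],"hand":0},{"dp":[0,-0.7,0],"angular":[0,0,0],"hand":0.2},{"dp":[0,-0.7,0],"angular":[0,0,0],"hand":0.3},{"dp":[0,-0.7,0],"angular":[0,0,0],"hand":0.4},{"dp":[0,-0.7,0],"angular":[0,0,0],"hand":0.5},{"dp":[0,-0.7,0],"angular":[0,0,0],"hand":0.5},{"dp":[0,-0.7,0],"angular":[0,0,0],"hand":0.5},{"dp":[0,-0.7,0],"angular":[0,0,0],"hand":0.5}]' 20; python3 - <<'E'
from h import *
from plant import eyes
s=eyes.snapshot("scene");np.savez("scene4.npz",**s);w=wrist("w5")
c=np.zeros((600,800,3),np.uint8);c[:337,:450]=cv2.resize(s["frame"][150:225,330:430],(450,337),interpolation=cv2.INTER_CUBIC);c[:420,450:]=cv2.resize(w["frame"][80:320,280:480],(350,420),interpolation=cv2.INTER_CUBIC)
cv2.imwrite("pics/c6.png",c)
E
```

```text
t: 11.85
tcp_pos: [0.5532, 0.1506, 0.1258]
ee_rot: [3.142, -0.0, -2.428]
contact_force: [0.3, 0.4, -0.4]
opening: 0.0429
grasp_force: 0.0
```

View pics/c6.png

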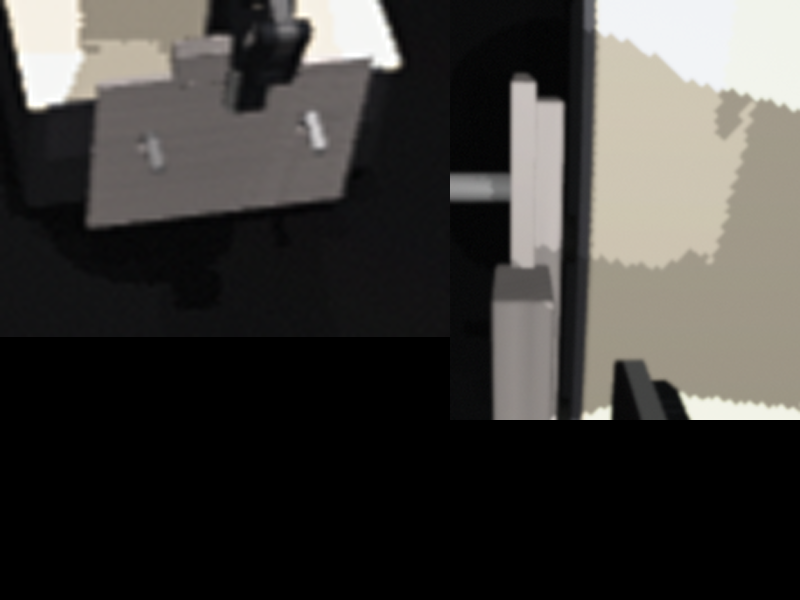

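The plate lies flush on the bar, with both pins standing out through the slots at crop (152,150) and (315,132), and it is upright and released. I'll withdraw straight up and check the pose.

```bash
python3 -m creep '[{"dp":[0,0,-8],"angular":[0,0,0],"hand":0.5},{"dp":[0,0,-25],"angular":[0,0,0],"hand":0.5},{"dp":[0,0,-50],"angular":[0,0,0],"hand":0.5},{"dp":[0,0,-80],"angular":[0,0,0],"hand":0.5},{"dp":[0,0,-110],"angular":[0,0,0],"hand":0.5},{"dp":[0,0,-120],"angular":[0,0,0],"hand":0.5},{"dp":[0,0,-120],"angular":[0,0,0],"hand":0.5},{"dp":[0,0,-120],"angular":[0,0,0],"hand":0.5}]'; python3 - <<'E'
from h import *
from plant import eyes
d=eyes.snapshot("scene");P=cloud(d)
th=np.radians(40.4);x=np.array([-np.sin(th),np.cos(th),0]);y=np.array([-np.cos(th),-np.sin(th),0])
fm=np.array([.5427,.1607,0]);Q=np.stack([(P-fm)@x-.15,(P-fm)@y,P[...,2]],-1)*1000
m=(d["range_z"]>0)&(abs(Q[...,0]+168)<14)&(abs(Q[...,1])<95)&(Q[...,2]>5)&(Q[...,2]<165)
q=Q[m];k=(q[:,2]>20)&(q[:,2]<120);c=np.linalg.lstsq(np.c_[q[k][:,1:],np.ones(k.sum())],q[k][:,0],rcond=None)[0]
print(len(q),c,np.percentile(q,[1,50,99],axis=0))
E
```

```text
t: 12.75
tcp_pos: [0.5527, 0.1506, 0.2449]
ee_rot: [3.141, -0.001, -2.428]
contact_force: [0.6, -0.0, -1.1]
opening: 0.0428
grasp_force: 0.0
2085 [ 9.12702806e-04  8.46239684e-03 -1.68966067e+02] [[-173.5154369   -76.65647397   12.96617351]
 [-168.36522469   -1.6685693    88.31581702]
 [-160.93806734   71.66398057  154.8521547 ]]
```

Still hanging: x is about -168 mm, the top edge is at about 155 mm, and the screen is square and upright. Handing in.

```bash
python3 -c "
from plant import workorder
print(workorder.close_job())"
```

```text
the job is handed in; nothing more can be done
None
```

The draught screen is hanging on both pins, flush against the pin bar, upright and released, and the job is handed in at about 12.8 s; the hand-in call returned no verdict.

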